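Index the dish slide to its last hole and bolt it

ROBOT

A 6-joint arm with a two-finger parallel gripper is mounted at the origin on a cart in front of the work surface, level with it; the furniture and walls round the work are solid. World frame = base frame: x ahead of the robot, y to its left, z up, the work surface at z = 0. Lengths are in m, angles in rad, forces in N, time in s.
With the tool pointing down it reaches from about 0.25 to 0.725 m from the base axis. Payload 4 kg.
Tool frame: the origin (TCP) lies midway between the tips of the shut fingers; the grasp point (between the pads) lies 19 mm behind it; x points along the fingers, y is the direction in which the jaws open and shut, and the axes are right-handed (so a half turn about x gives the same grasp; the last joint's range is limited). The gripper opens to 85 mm and grips with 20 to 120 N. Pads are 22 mm wide; open, the fingers measure 114 mm over their backs; the gripper's body (76 mm by 85 mm) begins 54 mm behind the grasp point. The pads swing forward as they close: fully open they stand 13 mm farther back than shut.
Start: joints at [1.152, 0.241, 0.005, 1.335, 0, 1.571], TCP at [0.203, 0.457, 0.231] pointing down, gripper open.
Joint ranges: [-2.72, 2.72], [-1.05, 1.87], [-1.09, 1.28], [-1.99, 2.15], [-1.42, 1.44], [-3.14, 3.14]. Speed limits (rad/s): [2.79, 2.79, 3.14, 3.14, 3.14, 3.14].

INTERFACE

Orientations are given as a unit quaternion [x, y, z, w].
In Python, from workcell import * gives the robot as it stands.
- The arm moves only by the tool play_rows, never from a script. Its argument "plan" is a list of rows, each a list of 7 numbers: the shift along the tool's x, y, z in mm, then the turn, a rotation vector about the tool's x, y, z in rad, then the closure, from -1 (fully open) to 1 (shut). In form: [[x, y, z, rx, ry, rz, grip], ...]. A call has 1 to 20 rows; each row shifts and turns the commanded pose from where the row before left it, along the tool's axes as they then stand; what a row does not reach is not made up. A row lasts 1/12 s, in which the tool goes at most 41.7 mm and 7.16 degrees, less where a joint would pass 70% of its speed; a pose out of reach is approached as far as the arm can. A call with a gripper value outside its range is refused whole. The fingers move at their own pace and stop on an object; the grip force is fixed at half the most. Time passes only in rows, so rows that do not move let the fingers close. It gives the time, the measured TCP pose, the force and the opening at its end, in the units of the state.
- get_obs(): the state, without advancing time (a new reading comes with each control period).
- camera(name): name is "side" or "top" or "wrist"; returns a dict with "frame" (400x640x3 uint8, red, green, blue), "depth" (400x640 float32, m along the optical axis (not along the pixel's ray), 0 where there is no reading), "fx", "fy", "cx", "cy" (pixels), "distortion" ([k1, k2, p1, p2, k3] as OpenCV has them; the pictures are not rectified), "camera_from_world" (4x4, takes a point from world to camera coordinates). Camera axes: x right, y up, looking along -z (the intrinsics and any distortion apply to the point x, -y, -z); pixel columns grow to the right and rows downward; lengths in m; the calibration is good to about 2 mm. A picture is of the moment at which its call begins.
- job_done(): hands the job in, once; it reports no verdict.
Trained networks look in a picture, given as the dict that the camera call returned (one of the last four; its "shot" number tells which), for a name from the list of things; names that differ only in an ending like _2 or _b are one class to them, and where a whole thing is asked for, a point or a joint stands for the part that bears it (a point fixed in the world has none). Each returns a list of dicts, best first, with "confidence" (0 to 1); they miss things now and then, are a little off and sometimes report something else, mostly with a low value. They report only what shows in the picture. A call takes as long as a camera call.
- search_frame(thing, picture): "centre" ([x, y, z] in m, in world coordinates, good to about 4 mm: the middle of the surface that is visible of it).
- pinpoint(thing, picture): "centre" ([x, y, z] in m, in world coordinates, good to about 4 mm: a listed point, or the origin of a listed thing).
The state is a dict: "clock": time; "joint_pos": joint angles; "joint_vel": joint speeds; "tau": joint torques, N m; "eef_pos": TCP position; "tool_rot": TCP orientation; "ft_force": force on the tool from outside, world axes, zero at the start; "ft_torque": the same for the moment, N m; "grip_width": finger opening in m.
Only numpy, scipy, OpenCV 4.12 (cv2) and the standard library are available. Lean on these libraries where they do the work, as an engineer would, in place of code of your own. Each camera call takes 0.05 s, during which the arm holds its last target. There are 200 camera calls.

TASK

Pull up the spring plunger knob of the dish slide, move its carriage with the dish from the first index hole, past the middle one, to the last hole next to the barrel bolt, and let the plunger drop fully into that hole. Then slide the barrel bolt all the way into the carriage's keeper lug and turn its upright handle down into the notch of the guard. Disturb nothing else on the bench, and let go of everything.

Things in the scene. Friction and masses are not known exactly. Their poses are not given: they have to be found in the camera images.
- unit: The fixed indexing slide on the bench: grey base plate 12 mm thick, its long side along the unit's y. Origin on the bench surface, z up. The plate spans x -42 to +74 mm and y -108 to +132 mm of this frame; -x is the front long side. The carriage slides along y; the barrel bolt stands at the +y end, its rod axis parallel to x at y = +82 mm, z = 46 mm. All heights given as z are above the bench.
- carriage (a joint): Travel of the aluminium carriage (m) along the unit's +y: 0 = first hole (start), 0.036 = middle, 0.072 = last hole; end stop 0.0735. Pin play in a hole about +-2 mm. Plate 106 x 80 mm, top z 36 mm, a petri dish (64 mm, top z 50 mm) clamped on its back half; about 1 N friction, stays where left. If the bolt is thrown before the carriage is home, its rod blocks the lug.
- plunger (a joint): Lift of the plunger (m): 0 = pin fully in a hole, 0.008 = pin tip just clear, riding on the bar, 0.013 = limit. Spring pulls it down with 5 N at 0 and 8 N at full lift; let go between holes, the pin rides on the bar and snaps into the next hole it is pushed over (at up to 0.05 m/s).
- knob_mid (a point): Middle of the black round pull knob, 26 mm across, vertical sides 15 mm tall around this point, top 11 mm above it, underside 17 mm below it (z 76 mm when down). Rises with the plunger, moves with the carriage, whose 22 mm collar ends at z 58 mm under it. Can be pinched from above in any direction; dish top (z 50 mm) and push plate (top z 58 mm) are lower.
- last_hole (a point): Centre of the mouth of the last hole (12 mm wide) in the steel index bar that runs along y under the knob; bar top z 24 mm. The middle hole is 36 mm and the first hole 72 mm from it toward the unit's -y.
- push_plate (a point): Middle of the outer (-y) face of the upright plate at the carriage's -y end, 60 mm wide along x, 8 mm thick, from z 36 to 58 mm, this point at z 52 mm. Push here toward the unit's +y to slide the carriage; moves with it. A black block heater, 122 mm tall, stands close to the unit's +x side: keep a wide gripper body clear of it when low.
- lug_hole (a point): Near (-x side) mouth of the hole in the aluminium keeper lug on the carriage's +y end, 15 mm wide for the 9 mm bolt rod; level with the rod and in line with it when the carriage is at the last hole.
- notch (a point): Middle of the floor (z 38 mm) of the notch, 14 mm wide along x, in the dark steel guard: an upright plate 5 mm thick beside the bolt rod, 20 mm from its axis toward +y, top z 54 mm. The rod supports, 8 mm thick, stand at unit x -26 mm (top z 56 mm) and x +34 mm (top z 54 mm).
- bolt (a joint): Travel of the bolt rod (m) along the unit's +x: 0 = fully back, 0.0355 = fully thrown through the lug (stop). Starts between 0 and 0.010, clear of the path of the lug (it reaches the lug's near face at 0.014). About 1.5 N friction, stays where left.
- bolt_turn (a joint): Angle of the bolt handle (rad): 0 = upright, positive = leaning to the unit's +y, 1.45 = all the way down in the notch (stop). The guard stops it at about 1.0 unless the bolt is thrown to more than 0.032. Starts between -0.2 and 0.3. Stays at any angle it is left; needs about 1 N at the ball.
- bolt_ball (a point): Centre of the steel ball (16 mm diameter) at the end of the bolt handle, 37 mm from the rod axis; the shank is 8 mm thick. Upright its centre is at z 83 mm. Handle at unit x = -12 mm plus the bolt travel.
- beaker: Loose glass beaker, 54 mm across, 70 mm tall, bystander near the unit's +y end. Origin at the centre of its underside.
- foil_ball: Loose ball of foil, 50 mm, bystander beyond the unit's +y end. Origin under its centre.
- small_bottle: Loose bottle, 40 mm across, 75 mm tall, bystander in front of the unit's +y end. Origin at the centre of its underside.
- tweezers: Loose steel tweezers, 123 mm long, 10 mm tall, lying in front of the unit, bystander. Origin at the middle of the underside.

How it is judged:
On the way, in this order (a step that is already met when the one before it is completed fails the run):
1. the plunger is pulled up clear of the hole (value of joint plunger above 0.0072 m), for 0.1 s.
2. the carriage is at the last hole and the plunger has dropped fully in (value of joint carriage between 0.069 and 0.0745 m and value of joint plunger below 0.002 m), for 0.2 s.
3. the bolt is thrown into the lug (all of step 2 and value of joint bolt above 0.032 m), for 0.1 s.
4. the handle is down in the notch (all of step 2 and value of joint bolt above 0.031 m and value of joint bolt_turn above 1.25 rad), for 0.2 s.
At the end, for the whole second after the job is handed in: Carriage at the last hole (travel 0.069 to 0.0745 m, knob axis within 4 mm of the hole), plunger within 2 mm of fully down, bolt thrown at least 31 mm, handle turned down at least 1.25 rad (all of step 4 and horizontal distance between knob_mid and last_hole below 0.004 m); the robot touches nothing.
It fails at once if a bystander is knocked away or tipped (moved more than 25 mm) (distance of any of beaker, foil_ball, small_bottle, tweezers from where it was at the start of the episode above 0.025 m).
It also fails if it takes over 58 s, if anything falls off the work surface, if the arm or the gripper's body presses on something with over 40 N, if the wrist force passes 120 N, or if a joint passes its speed limit or range.

## Working session

There is one attempt and no reset: what is moved stays moved. The work goes in short steps, Python scripts to look and compute and a tool call to move; the robot and the scene stay as the last step left them, time stands still between calls to the robot, and variables do not carry over. Pictures are saved under pics/ and viewed, about 8 in all and at most 12, crops included, and the job is handed in when it is done.

Besides the shell and the picture viewer there is one more tool, called after "Request:" as name([rows], argument=value, ...), one row to a line, values as JSON. play_rows: Moves the arm, as the interface text tells. Its arguments: {"type":"object","properties":{"plan":{"type":"array","items":{"type":"array","items":{"type":"number"}}}},"required":["plan"]}

```bash
mkdir -p pics
python3 - <<'E'
from workcell import *
import cv2,numpy as np
o=get_obs();print(o['eef_pos'],o['tool_rot'],o['grip_width'],o['clock'])
for n in ['top','side']:
    p=camera(n);cv2.imwrite(f'pics/{n}0.png',p['frame'][:,:,::-1])
    for t in ['knob_mid','last_hole','push_plate','lug_hole','notch','bolt_ball','unit','beaker','foil_ball','small_bottle','tweezers']:
        r=pinpoint(t,p)
        print(n,t,[(np.round(d['centre'],4).tolist(),round(d['confidence'],2)) for d in r[:2]])
E
```

```text
[0.20307038 0.45623791 0.23042131] [ 0.14626838  0.69182239 -0.14768304  0.69150348] 0.08583338838841499 0.0
top knob_mid [([0.3736, 0.3938, 0.0732], 0.4), ([0.4267, 0.4841, -0.0005], 0.23)]
top last_hole [([0.4419, 0.4141, 0.0247], 0.69), ([0.6102, 0.4169, 0.0008], 0.6)]
top push_plate [([0.3431, 0.3656, 0.0512], 0.95), ([0.4567, 0.3533, 0.0478], 0.7)]
top lug_hole [([0.4582, 0.3526, 0.0486], 0.74)]
top notch [([0.5394, 0.4074, 0.0369], 0.78)]
top bolt_ball [([0.5214, 0.428, 0.0814], 0.5)]
top unit [([0.44, 0.3925, -0.0016], 0.92)]
top beaker [([0.6096, 0.4154, 0.0015], 0.69)]
top foil_ball [([0.5936, 0.4772, 0.002], 0.67)]
top small_bottle [([0.5468, 0.5418, -0.0039], 0.76)]
top tweezers [([0.4292, 0.4847, -0.0015], 0.53)]
side knob_mid [([0.3766, 0.397, 0.0715], 0.47)]
side last_hole [([0.4378, 0.4189, 0.0228], 0.88), ([0.4374, 0.3952, 0.0015], 0.22)]
side push_plate [([0.3356, 0.3656, 0.0514], 0.74)]
side lug_hole [([0.4585, 0.353, 0.0418], 0.58)]
side notch [([0.5376, 0.4078, 0.0412], 0.95)]
side bolt_ball [([0.5147, 0.4278, 0.0814], 0.46)]
side unit [([0.4376, 0.3952, 0.0005], 0.66), ([0.5987, 0.4778, -0.0028], 0.31)]
side beaker [([0.6126, 0.4156, 0.0036], 0.74), ([0.5381, 0.4074, 0.0391], 0.66)]
side foil_ball [([0.5969, 0.4777, -0.0001], 0.91)]
side small_bottle [([0.5523, 0.5413, -0.0014], 0.7)]
side tweezers [([0.4298, 0.4804, -0.0019], 0.51), ([0.4387, 0.4184, 0.0205], 0.32)]
```

View pics/top0.png

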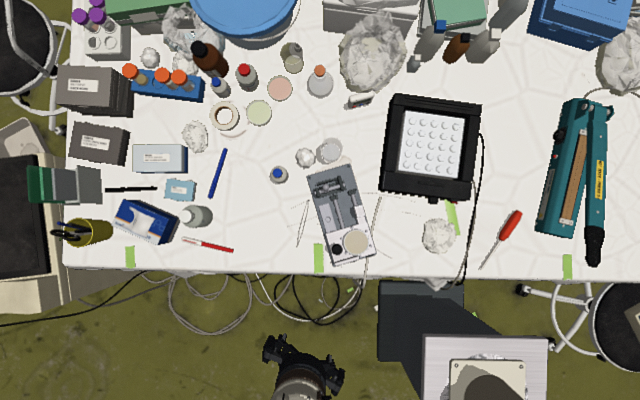

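View pics/side0.png

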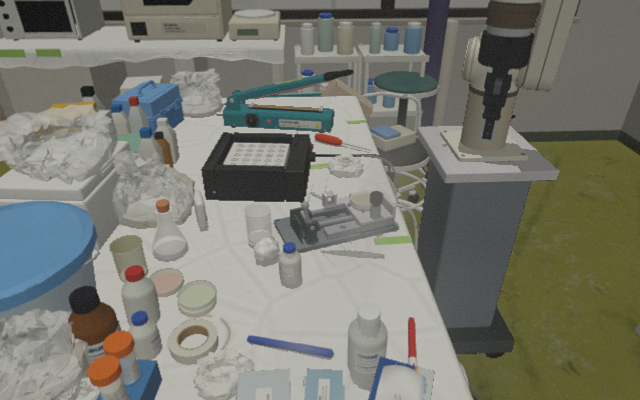

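The two views agree: unit at about (0.439, 0.394), its +y roughly 20° left of world +x, knob at about (0.375, 0.395), and the ball near upright. I'll hover over the unit for a closer wrist view.

```bash
cat > h.py <<'E'
from workcell import *
import numpy as np
from scipy.spatial.transform import Rotation as R
def go(tgt,th,sgn=1):
    """deltas in tool axes (mm) and rotvec to reach tgt, tool x down, tool y = sgn*unit x"""
    o=get_obs();T=R.from_quat(o['tool_rot'])
    x=np.array([0,0,-1.]);y=sgn*np.array([np.sin(th),-np.cos(th),0]);z=np.cross(x,y)
    G=R.from_matrix(np.c_[x,y,z])
    print('now',o['eef_pos'].round(4),'shift mm now-axes',(T.inv().apply(np.array(tgt)-o['eef_pos'])*1e3).round(1),
     'goal-axes',(G.inv().apply(np.array(tgt)-o['eef_pos'])*1e3).round(1),
     'rotvec',(T.inv()*G).as_rotvec().round(4),'w',round(o['grip_width'],4),'F',o['ft_force'].round(1),'t',o['clock'])
E
python3 - <<'E'
from h import *
for s in (1,-1): go([.40,.40,.25],np.deg2rad(20),s)
print(R.from_quat(get_obs()['tool_rot']).as_matrix().round(3), get_obs()['joint_pos'])
E
```

```text
now [0.2033 0.4568 0.2313] shift mm now-axes [-18.7  28.1 202.8] goal-axes [ -18.7  120.6 -165.4] rotvec [ 2.3737 -0.     -0.    ] w 0.0855 F [-0.3  0.2 -0.1] t 1.2
now [0.2033 0.4568 0.2313] shift mm now-axes [-18.7  28.1 202.8] goal-axes [ -18.7 -120.6  165.4] rotvec [-0.7679  0.     -0.    ] w 0.0855 F [-0.3  0.2 -0.1] t 1.2
[[ 0.     0.407  0.914]
 [ 0.     0.914 -0.407]
 [-1.     0.     0.   ]] [ 1.15201012e+00  2.40588634e-01  5.02293846e-03  1.33521028e+00
 -1.76374824e-05  1.57080444e+00]
```

Request:
play_rows([
  [-3,4.7,34,0,0,0,-1],
  [-3,4.7,34,0,0,0,-1],
  [-3,4.7,34,0,0,0,-1],
  [-3,4.7,34,0,0,0,-1],
  [-3,4.7,34,0,0,0,-1],
  [-3,4.7,34,0,0,0,-1],
  [0,0,0,-0.11,0,0,-1],
  [0,0,0,-0.11,0,0,-1],
  [0,0,0,-0.11,0,0,-1],
  [0,0,0,-0.11,0,0,-1],
  [0,0,0,-0.11,0,0,-1],
  [0,0,0,-0.11,0,0,-1],
  [0,0,0,-0.11,0,0,-1],
  [0,0,0,0,0,0,-1],
])

```text
clock: 2.37
eef_pos: [0.4012, 0.3996, 0.2492]
tool_rot: [-0.124, 0.696, 0.124, 0.696]
ft_force: [0.1, 0.6, 0.1]
grip_width: 0.0853
```

Run:
```python
from h import *
import cv2
go([.375,.395,.20],np.deg2rad(20),-1)
p=camera('wrist');cv2.imwrite('pics/w1.png',p['frame'][:,:,::-1])
np.savez('w1.npz',**{k:np.array(v) for k,v in p.items()})
for t in ['knob_mid','last_hole','push_plate','lug_hole','notch','bolt_ball','unit','beaker','small_bottle']:
    print(t,[(np.round(d['centre'],4).tolist(),round(d['confidence'],2)) for d in pinpoint(t,p)[:2]])
```

```text
now [0.4012 0.3996 0.2492] shift mm now-axes [ 49.2   4.8 -26.1] goal-axes [ 49.2   4.7 -26.2] rotvec [ 0.0039 -0.0002  0.0001] w 0.0853 F [0.1 0.6 0.1] t 2.3667
knob_mid [([0.3733, 0.3995, 0.0757], 0.57)]
last_hole [([0.4421, 0.4173, 0.0234], 0.67)]
push_plate [([0.3447, 0.3689, 0.0509], 0.7)]
lug_hole [([0.4619, 0.3542, 0.0478], 0.93)]
notch []
bolt_ball [([0.5208, 0.426, 0.0853], 0.86)]
unit [([0.4415, 0.3972, 0.0015], 0.85)]
beaker [([0.6113, 0.4132, -0.0001], 0.82)]
small_bottle [([0.5503, 0.5431, 0.0021], 0.97)]
```

View pics/w1.png

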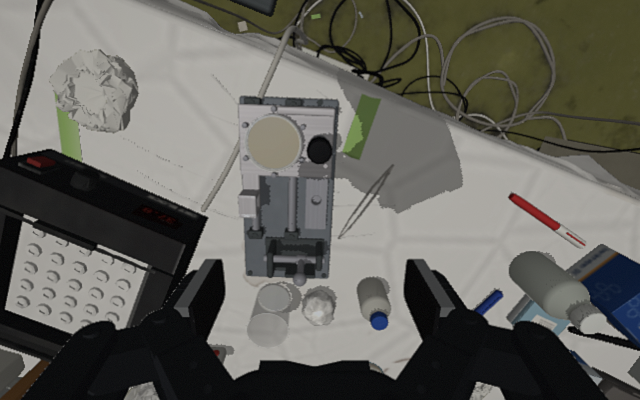

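The wrist view shows the unit upright in the picture: knob at (319,150), dish at (273,142), last hole at (316,200) and ball at about (300,265). The knob height of about 76 mm agrees with the networks. Next I refine with depth.

```bash
cat >> h.py <<'E'
import cv2
def cloud(p):
    K=np.array([[p['fx'],0,p['cx']],[0,p['fy'],p['cy']],[0,0,1.]]);d=np.array(p['depth'])
    v,u=np.nonzero(d>0);q=cv2.undistortPoints(np.c_[u,v].astype(float).reshape(-1,1,2),K,np.array(p['distortion'],float)).reshape(-1,2)
    z=d[v,u];c=np.c_[q[:,0]*z,-q[:,1]*z,-z]
    M=np.array(p['camera_from_world']);return (c-M[:3,3])@M[:3,:3],u,v
E
python3 - <<'E'
from h import *
p=dict(np.load('w1.npz'));P,u,v=cloud(p)
near=lambda c,r:np.hypot(*(P[:,:2]-c).T)<r
def rep(n,m):
    q=P[m];(c,w,a)=cv2.minAreaRect(q[:,:2].astype(np.float32));print(n,len(q),'mean',q.mean(0).round(4),'rect',np.round(c,4),np.round(w,4),round(a,2),'z',np.percentile(q[:,2],[2,98]).round(4))
rep('knob',near([.374,.397],.03)&(P[:,2]>.075))
rep('knobtop',near([.374,.397],.03)&(P[:,2]>.082))
rep('ball',near([.52,.427],.025)&(P[:,2]>.072))
rep('plate',near([.44,.396],.16)&(P[:,2]>.007)&(P[:,2]<.017)&(u>235)&(u<345)&(v<290))
rep('pushplate',near([.344,.368],.045)&(P[:,2]>.054)&(P[:,2]<.061))
rep('carr',near([.375,.38],.09)&(P[:,2]>.033)&(P[:,2]<.039)&(u>235)&(u<345))
E
```

```text
knob 9427 mean [0.3837 0.4026 0.3163] rect [0.3753 0.3975] [0.0319 0.0582] 19.3 z [0.086  0.3393]
knobtop 9405 mean [0.3838 0.4026 0.3169] rect [0.3753 0.3975] [0.0318 0.0582] 19.3 z [0.0861 0.3393]
ball 167 mean [0.5141 0.425  0.086 ] rect [0.5154 0.4251] [0.0136 0.0151] 26.08 z [0.0731 0.0908]
plate 6054 mean [0.4664 0.3889 0.0118] rect [0.4419 0.377 ] [0.3072 0.1226] 18.11 z [0.0091 0.0161]
pushplate 469 mean [0.3429 0.3701 0.057 ] rect [0.343 0.37 ] [0.008 0.06 ] 18.19 z [0.0549 0.0586]
carr 2914 mean [0.3882 0.3614 0.0354] rect [0.398  0.3649] [0.1096 0.1061] 18.17 z [0.0337 0.0371]
```

Run:
```python
from h import *
p=dict(np.load('w1.npz'));P,u,v=cloud(p)
m=(np.hypot(*(P[:,:2]-[.374,.397]).T)<.03)&(P[:,2]>.08)&(P[:,2]<.1)
c,r=cv2.minEnclosingCircle(P[m][:,:2].astype(np.float32));print(m.sum(),c,r,P[m].mean(0))
th=np.deg2rad(18.2);uy=np.array([np.cos(th),np.sin(th)]);ux=np.array([np.sin(th),-np.cos(th)])
for n,q in dict(ball=[.515,.425],hole=[.4405,.4168],notch=[.5385,.4076],push=[.343,.370],knob=c,beaker=[.611,.4155]).items():
    d=np.array(q)-[.44,.395];print(n,'ux',(d@ux*1e3).round(1),'uy',(d@uy*1e3).round(1))
go([c[0],c[1],.20],th,-1)
```

```text
537 (0.37245088815689087, 0.395431250333786) 0.012882147915661335 [0.37181873 0.3951812  0.08623567]
ball ux -5.1 uy 80.6
hole ux -20.6 uy 7.3
notch ux 18.8 uy 97.5
push ux -6.5 uy -100.0
knob ux -21.5 uy -64.0
beaker ux 33.9 uy 168.8
now [0.4012 0.3996 0.2493] shift mm now-axes [ 49.3   5.9 -28.4] goal-axes [ 49.3   5.  -28.6] rotvec [0.0332 0.     0.    ] w 0.085 F [ 0.8 -0.4  0. ] t 2.8667
```

Request:
play_rows([
  [0,5.5,-28.5,0.033,0,0,-1],
  [30,0,0,0,0,0,-0.3],
  [30,0,0,0,0,0,-0.3],
  [30,0,0,0,0,0,-0.3],
  [30,0,0,0,0,0,-0.3],
  [30,0,0,0,0,0,-0.3],
  [20,0,0,0,0,0,-0.3],
  [12,0,0,0,0,0,-0.3],
  [7,0,0,0,0,0,-0.3],
  [0,0,0,0,0,0,-0.3],
])

```text
clock: 3.7
eef_pos: [0.3717, 0.3941, 0.0587]
tool_rot: [-0.113, 0.699, 0.111, 0.697]
ft_force: [0.1, 0.5, -0.5]
grip_width: 0.0554
```

Run:
```python
from h import *
go([.3722,.3953,.06],np.deg2rad(18.2),-1)
p=camera('wrist');cv2.imwrite('pics/w2.png',p['frame'][:,:,::-1])
```

```text
now [0.3717 0.3941 0.0587] shift mm now-axes [-1.3  1.   0.9] goal-axes [-1.3  1.   0.9] rotvec [ 0.0004 -0.0029  0.0015] w 0.0554 F [ 0.1  0.5 -0.5] t 3.7
```

View pics/w2.png

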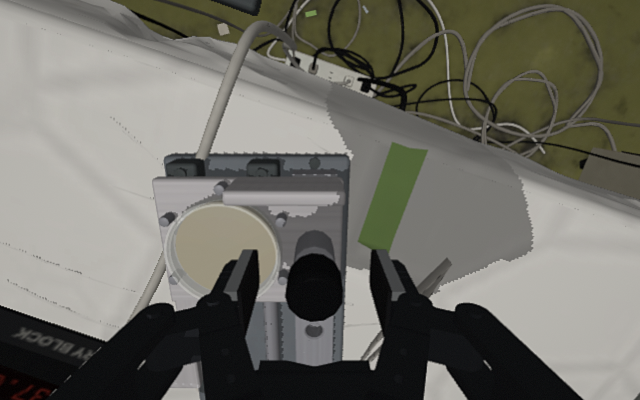

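The knob at (315,285) sits between the pads. Now I close and lift.

Request:
play_rows([
  [0,1,0.9,0,0,0,0.2],
  [0,0,0,0,0,0,1],
  [0,0,0,0,0,0,1],
  [0,0,0,0,0,0,1],
  [0,0,0,0,0,0,1],
  [0,0,0,0,0,0,1],
  [-3,0,0,0,0,0,1],
  [-3,0,0,0,0,0,1],
  [-3,0,0,0,0,0,1],
  [-2,0,0,0,0,0,1],
  [0,0,0,0,0,0,1],
  [0,0,0,0,0,0,1],
  [0,0,0,0,0,0,1],
])

```text
clock: 4.83
eef_pos: [0.3731, 0.3948, 0.0705]
tool_rot: [-0.113, 0.698, 0.111, 0.698]
ft_force: [3.2, -4.5, -7.0]
grip_width: 0.024
```

Request:
play_rows([
  [0,0,3,0,0,0,1],
  [0,0,5,0,0,0,1],
  [0,0,6,0,0,0,1],
  [0,0,6,0,0,0,1],
  [0,0,6,0,0,0,1],
  [0,0,6,0,0,0,1],
  [0,0,6,0,0,0,1],
  [0,0,6,0,0,0,1],
  [0,0,6,0,0,0,1],
  [0,0,6,0,0,0,1],
  [0,0,6,0,0,0,1],
  [0,0,5,0,0,0,1],
  [0,0,3,0,0,0,1],
  [0,0,2,0,0,0,1],
  [0,0,0,0,0,0,1],
  [0,0,0,0,0,0,1],
])

```text
clock: 6.17
eef_pos: [0.441, 0.417, 0.0698]
tool_rot: [-0.113, 0.699, 0.11, 0.697]
ft_force: [1.6, -5.6, -7.6]
grip_width: 0.0237
```

Run:
```python
from h import *
o=get_obs();th=np.deg2rad(18.2);d=o['eef_pos'][:2]-[.3731,.3948];print('uy',d@[np.cos(th),np.sin(th)],'ux',d@[np.sin(th),-np.cos(th)])
go([.4405,.4168,.06],th,-1)
```

```text
uy 0.07146441068366517 ux 0.00017334261882273952
now [0.441  0.417  0.0698] shift mm now-axes [ 9.8  0.1 -0.5] goal-axes [ 9.8  0.  -0.6] rotvec [-0.0002 -0.0031  0.0032] w 0.0237 F [ 1.6 -5.6 -7.6] t 6.1667
```

Moved 71.5 mm, within the pin play. Now I lower, then open partly.

Request:
play_rows([
  [3,0,0,0,0,0,1],
  [3,0,0,0,0,0,1],
  [3,0,0,0,0,0,1],
  [2,0,0,0,0,0,1],
  [0,0,0,0,0,0,1],
  [0,0,0,0,0,0,1],
  [0,0,0,0,0,0,1],
])

```text
clock: 6.75
eef_pos: [0.4433, 0.4178, 0.0623]
tool_rot: [-0.112, 0.697, 0.111, 0.7]
ft_force: [1.9, -7.3, 4.5]
grip_width: 0.0238
```

Request:
play_rows([
  [0,0,0,0,0,0,-0.3],
  [0,0,0,0,0,0,-0.3],
  [0,0,0,0,0,0,-0.3],
  [0,0,0,0,0,0,-0.3],
  [-25,0,0,0,0,0,-0.3],
  [-35,0,0,0,0,0,-0.3],
  [-40,0,0,0,0,0,-0.3],
  [-40,0,0,0,0,0,-0.3],
  [0,0,-10,0,0,0,-1],
  [0,0,0,0,0,0,-1],
  [0,0,0,0,0,0,-1],
])

```text
clock: 7.67
eef_pos: [0.4316, 0.416, 0.2006]
tool_rot: [-0.112, 0.698, 0.113, 0.698]
ft_force: [-1.3, 0.5, 0.0]
grip_width: 0.0853
```

Run:
```python
from h import *
p=camera('wrist');cv2.imwrite('pics/w3.png',p['frame'][:,:,::-1]);P,u,v=cloud(p)
th=np.deg2rad(18.2);uy=np.array([np.cos(th),np.sin(th)]);ux=np.array([np.sin(th),-np.cos(th)])
m=(np.hypot(*(P[:,:2]-[.4405,.4168]).T)<.025)&(P[:,2]>.078)&(P[:,2]<.1)
c,r=cv2.minEnclosingCircle(P[m][:,:2].astype(np.float32));print('knob',m.sum(),np.round(c,4),r,np.percentile(P[m][:,2],[5,50,95]))
print('travel',(np.array(c)-[.3724,.3954])@uy)
m=(np.hypot(*(P[:,:2]-[.516,.425]).T)<.025)&(P[:,2]>.072)&(P[:,2]<.1)
q=P[m];print('ball',m.sum(),q.mean(0),q[q[:,2].argmax()])
# sphere fit r=8mm
from scipy.optimize import least_squares
s=least_squares(lambda c:np.linalg.norm(q-c,axis=1)-.008,q.mean(0)-[0,0,.005],loss='soft_l1',f_scale=.001).x
print('sphere',s.round(4));d=s[:2]-[.44,.395];print(d@ux,d@uy)
for t in ['bolt_ball','lug_hole','notch']: print(t,[(np.round(d['centre'],4).tolist(),round(d['confidence'],2)) for d in pinpoint(t,p)[:2]])
go([s[0],s[1],.2],th,-1)
```

```text
knob 672 [0.441  0.4178] 0.012941570952534676 [0.0817979  0.08651868 0.08776266]
travel 0.07219385032788536
ball 243 [0.5141334  0.4252221  0.08587901] [0.51590049 0.42526768 0.09098823]
sphere [0.5169 0.4259 0.082 ]
-0.005325254571603797 0.08267420257375642
bolt_ball [([0.5195, 0.4231, 0.0844], 0.84)]
lug_hole [([0.5309, 0.3758, 0.0452], 0.88)]
notch [([0.542, 0.3997, 0.0376], 0.72)]
now [0.4313 0.4151 0.1983] shift mm now-axes [ -2.  -16.5  84.6] goal-axes [ -1.7 -16.4  84.6] rotvec [ 0.0006 -0.0033  0.0015] w 0.0855 F [-0.  -0.2  0.2] t 7.8667
```

View pics/w3.png

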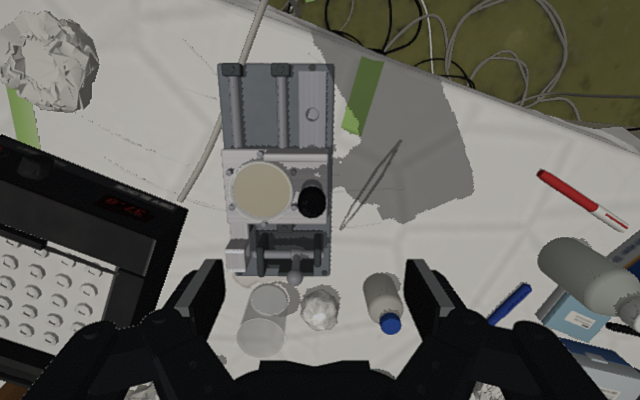

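The carriage is at 72.2 mm and the knob top is at z 86.5 mm, the same as when it started seated. The picture shows the lug at (237,250), in line with the bolt, and the ball at (296,270). Next I pinch the ball.

Request:
play_rows([
  [0,-5.5,29,0,0,0,-0.3],
  [0,-5.5,29,0,0,0,-0.3],
  [0,-5.4,28.6,0,0,0,-0.3],
  [30,0,0,0,0,0,-0.3],
  [30,0,0,0,0,0,-0.3],
  [30,0,0,0,0,0,-0.3],
  [20,0,0,0,0,0,-0.3],
  [10,0,0,0,0,0,-0.3],
  [7,0,0,0,0,0,-0.3],
  [0,0,0,0,0,0,-0.3],
])

```text
clock: 8.7
eef_pos: [0.5186, 0.4265, 0.0713]
tool_rot: [-0.113, 0.699, 0.111, 0.697]
ft_force: [-0.3, -1.0, 0.3]
grip_width: 0.0557
```

Run:
```python
from h import *
go([.5169+.0019,.4259+.0006,.07],np.deg2rad(18.2),-1)
p=camera('wrist');cv2.imwrite('pics/w4.png',p['frame'][:,:,::-1])
```

```text
now [0.5186 0.4265 0.0713] shift mm now-axes [ 1.3 -0.   0.2] goal-axes [ 1.3 -0.   0.2] rotvec [ 0.0006 -0.0032  0.0012] w 0.0557 F [-0.3 -1.   0.3] t 8.7
```

View pics/w4.png

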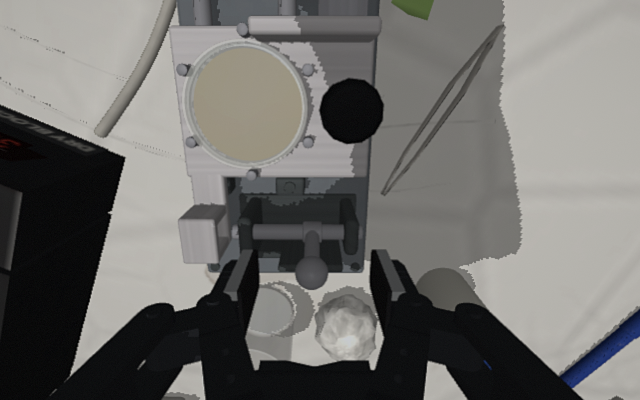

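The ball at (312,272) is centred between the pads and clear of the supports. Now I close and throw the bolt.

Request:
play_rows([
  [0,0,0,0,0,0,1],
  [0,0,0,0,0,0,1],
  [0,0,0,0,0,0,1],
  [0,0,0,0,0,0,1],
  [0,0,0,0,0,0,1],
  [0,0,0,0,0,0,1],
  [0,-4,0,0,0,0,1],
  [0,-4,0,0,0,0,1],
  [0,-4,0,0,0,0,1],
  [0,-4,0,0,0,0,1],
  [0,-4,0,0,0,0,1],
  [0,-4,0,0,0,0,1],
  [0,-2,0,0,0,0,1],
  [0,0,0,0,0,0,1],
  [0,0,0,0,0,0,1],
])

```text
clock: 10.0
eef_pos: [0.5284, 0.4033, 0.0753]
tool_rot: [-0.111, 0.697, 0.113, 0.699]
ft_force: [-0.6, 0.7, 5.8]
grip_width: 0.0118
```

Request:
play_rows([
  [0,-1,0,0,0,0,1],
  [0,-1,0,0,0,0,1],
  [0,0,0,0,0,0,1],
  [0,0,0,0,0,0,1],
])

```text
clock: 10.33
eef_pos: [0.5289, 0.4019, 0.0752]
tool_rot: [-0.111, 0.697, 0.113, 0.699]
ft_force: [-0.5, 2.0, 5.5]
grip_width: 0.0119
```

Run:
```python
from h import *
p=camera('wrist');cv2.imwrite('pics/w5.png',cv2.resize(p['frame'][150:330,180:460,::-1],None,fx=2,fy=2))
P,u,v=cloud(p);th=np.deg2rad(18.2)
for n in ('wrist','side'):
    q=p if n=='wrist' else camera(n)
    if n=='side': cv2.imwrite('pics/s5.png',cv2.resize(q['frame'][150:270,230:410,::-1],None,fx=4,fy=4))
    for t in ['bolt_ball','lug_hole']: print(n,t,[(np.round(d['centre'],4).tolist(),round(d['confidence'],2)) for d in pinpoint(t,q)[:2]])
```

```text
wrist bolt_ball [([0.5276, 0.4012, 0.0847], 0.63)]
wrist lug_hole [([0.5286, 0.3769, 0.0457], 0.8)]
side bolt_ball [([0.5254, 0.3997, 0.0826], 0.52)]
side lug_hole [([0.5297, 0.3784, 0.042], 0.79), ([0.4441, 0.42, 0.0713], 0.54)]
```

View pics/w5.png

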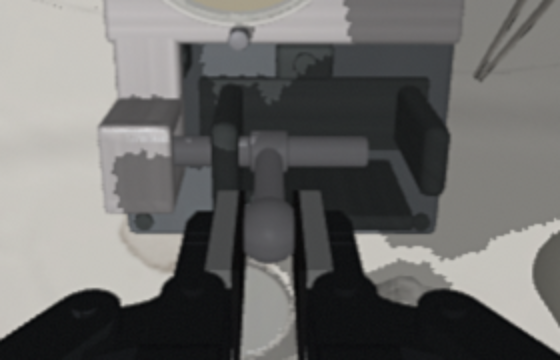

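View pics/s5.png

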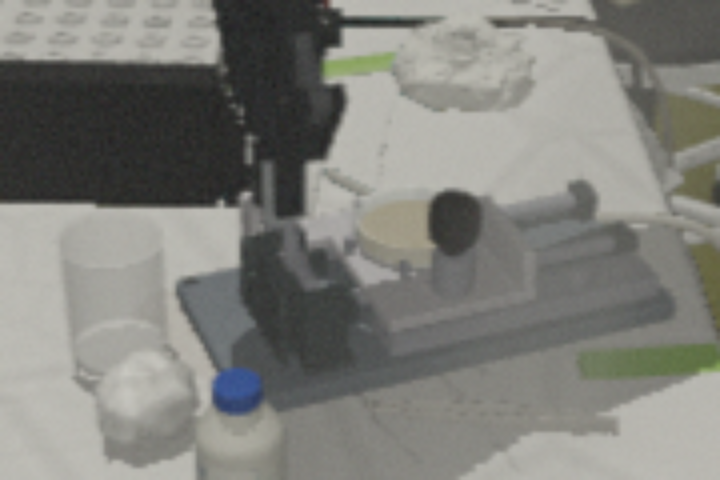

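The ball is firmly held and the rod end is at the lug (view crop 175,150). I'll keep pushing to find the stop.

Request:
play_rows([
  [0,-1,0,0,0,0,1],
  [0,-1,0,0,0,0,1],
  [0,0,0,0,0,0,1],
  [0,0,0,0,0,0,1],
])

```text
clock: 10.97
eef_pos: [0.5295, 0.4, 0.0752]
tool_rot: [-0.111, 0.697, 0.113, 0.699]
ft_force: [-0.4, 2.5, 6.5]
grip_width: 0.0119
```

Request:
play_rows([
  [0,-1,0,0,0,0,1],
  [0,-1,0,0,0,0,1],
  [0,0,0,0,0,0,1],
  [0,0,0,0,0,0,1],
])

```text
clock: 11.3
eef_pos: [0.5297, 0.3995, 0.0753]
tool_rot: [-0.111, 0.697, 0.114, 0.699]
ft_force: [-1.7, 4.6, 5.4]
grip_width: 0.0116
```

The stop is reached, about 35 mm in total. Now I turn the handle along the arc.

Request:
play_rows([
  [0.4,0,5.4,0,0,0,1],
  [1.2,0,5.2,0,0,0,1],
  [1.9,0,5,0,0,0,1],
  [2.6,0,4.7,0,0,0,1],
  [3.3,0,4.3,0,0,0,1],
  [3.8,0,3.7,0,0,0,1],
  [0,0,0,0,0,0,1],
  [0,0,0,0,0,0,1],
])

```text
clock: 11.97
eef_pos: [0.5557, 0.4048, 0.0588]
tool_rot: [-0.112, 0.699, 0.111, 0.697]
ft_force: [0.5, -0.1, 0.1]
grip_width: -0.0002
```

Request:
play_rows([
  [4.3,0,3.2,0,0,0,1],
  [4.7,0,2.5,0,0,0,1],
  [5,0,1.8,0,0,0,1],
  [5,0,1,0,0,0,1],
  [0,0,0,0,0,0,1],
  [0,0,0,0,0,0,1],
])

```text
clock: 12.47
eef_pos: [0.5638, 0.4078, 0.0401]
tool_rot: [-0.112, 0.699, 0.112, 0.698]
ft_force: [0.5, 0.1, 0.8]
grip_width: -0.0005
```

The ball slipped out and the fingers are shut. I'll check where the ball is.

Run:
```python
from h import *
p=camera('wrist');cv2.imwrite('pics/w6.png',cv2.resize(p['frame'][150:350,160:480,::-1],None,fx=2,fy=2))
th=np.deg2rad(18.2);uy=np.array([np.cos(th),np.sin(th)]);ux=np.array([np.sin(th),-np.cos(th)])
for q in (p,camera('side'),camera('top')):
    for d in pinpoint('bolt_ball',q)[:2]: c=np.array(d['centre']);print(c.round(4),round(d['confidence'],2),(c[:2]-[.44,.395])@ux,(c[:2]-[.44,.395])@uy)
e=get_obs()['eef_pos'];print('tcp',(e[:2]-[.44,.395])@ux,(e[:2]-[.44,.395])@uy)
```

```text
[0.5367 0.4022 0.0816] 0.84 0.023362987849155394 0.09411110879572192
[0.5289 0.3774 0.0487] 0.47 0.04448608236257137 0.07895542081472634
[0.5333 0.3998 0.0796] 0.47 0.02458098204987299 0.09013160001610877
tcp 0.02617356951671041 0.12238720274282454
```

View pics/w6.png

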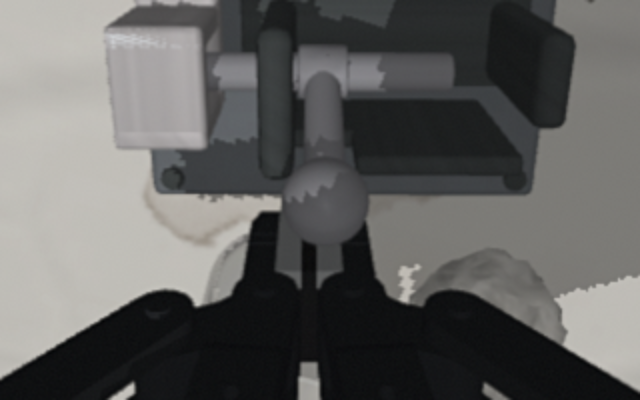

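The ball is near uy 92 mm, z 80 mm (about 0.3 rad), and the bolt is still thrown. I'll go around it with shut fingers and push from the −y side.

Request:
play_rows([
  [-25,0,0,0,0,0,1],
  [-25,0,0,0,0,0,1],
  [-25,0,0,0,0,0,1],
  [0,2,-18,0,0,0,1],
  [0,0,-18,0,0,0,1],
  [0,0,-18,0,0,0,1],
  [15,0,0,0,0,0,1],
  [15,0,0,0,0,0,1],
  [12,0,0,0,0,0,1],
  [5,0,0,0,0,0,1],
  [0,0,0,0,0,0,1],
])

```text
clock: 13.68
eef_pos: [0.5115, 0.3926, 0.0677]
tool_rot: [-0.113, 0.699, 0.112, 0.697]
ft_force: [-0.5, 0.1, -0.6]
grip_width: -0.0001
```

Request:
play_rows([
  [0,0,4,0,0,0,1],
  [0,0,4,0,0,0,1],
  [0,0,4,0,0,0,1],
  [0,0,4,0,0,0,1],
  [0,0,4,0,0,0,1],
  [0,0,4,0,0,0,1],
  [0,0,0,0,0,0,1],
  [0,0,0,0,0,0,1],
])

```text
clock: 14.35
eef_pos: [0.5359, 0.401, 0.0693]
tool_rot: [-0.112, 0.698, 0.112, 0.699]
ft_force: [0.3, -0.6, -0.1]
grip_width: -0.0001
```

```bash
cat > b.py <<'E'
from h import *
th=np.deg2rad(18.2);uy=np.array([np.cos(th),np.sin(th)]);ux=np.array([np.sin(th),-np.cos(th)])
for q in (camera('wrist'),camera('side'),camera('top')):
    for n in ('bolt_ball',):
     for d in pinpoint(n,q)[:2]: c=np.array(d['centre']);print(n,c.round(4),round(d['confidence'],2),((c[:2]-[.44,.395])@ux).round(4),((c[:2]-[.44,.395])@uy).round(4))
o=get_obs();e=o['eef_pos'];print('tcp',(e[:2]-[.44,.395])@ux,(e[:2]-[.44,.395])@uy,e[2],o['ft_force'].round(1))
E
python3 b.py
```

```text
bolt_ball [0.5489 0.4065 0.0639] 0.68 0.0231 0.107
bolt_ball [0.5538 0.5415 0.0012] 0.54 -0.1036 0.1539
tcp 0.024238712650910627 0.0921936469525273 0.06927362820061883 [ 0.1  0.5 -0.6]
```

Request:
play_rows([
  [-13,0,0,0,0,0,1],
  [-13,0,0,0,0,0,1],
  [0,0,13,0,0,0,1],
  [0,0,13,0,0,0,1],
  [8,0,0,0,0,0,1],
  [7,0,0,0,0,0,1],
  [6,0,0,0,0,0,1],
  [5,0,0,0,0,0,1],
  [5,0,0,0,0,0,1],
  [0,0,0,0,0,0,1],
  [0,0,0,0,0,0,1],
])

```text
clock: 15.57
eef_pos: [0.5589, 0.4084, 0.0633]
tool_rot: [-0.112, 0.699, 0.112, 0.697]
ft_force: [-0.9, -0.0, -0.1]
grip_width: -0.0001
```

Request:
play_rows([
  [2,0,0,0,0,0,1],
  [2,0,0,0,0,0,1],
  [1.5,0,0,0,0,0,1],
  [0,0,0,0,0,0,1],
  [0,0,0,0,0,0,1],
])

```text
clock: 15.98
eef_pos: [0.5598, 0.4088, 0.0586]
tool_rot: [-0.112, 0.698, 0.112, 0.698]
ft_force: [-0.8, 0.4, 0.2]
grip_width: -0.0001
```

Request:
play_rows([
  [1.5,0,0,0,0,0,1],
  [1,0,0,0,0,0,1],
  [0,0,0,0,0,0,1],
  [0,0,0,0,0,0,1],
])

```text
clock: 16.32
eef_pos: [0.56, 0.409, 0.0577]
tool_rot: [-0.112, 0.698, 0.112, 0.699]
ft_force: [-1.8, -1.3, 5.7]
grip_width: 0.0001
```

```bash
python3 b.py
python3 - <<'E'
from h import *
p=camera('wrist');cv2.imwrite('pics/w7.png',cv2.resize(p['frame'][130:350,160:480,::-1],None,fx=2,fy=2))
E
```

```text
bolt_ball [0.5595 0.4075 0.054 ] 0.84 0.0254 0.1174
bolt_ball [0.5561 0.4084 0.0495] 0.53 0.0235 0.1145
tcp 0.024152832459170236 0.11841169247213718 0.057720974206388 [-2.9 -1.5  6. ]
```

View pics/w7.png

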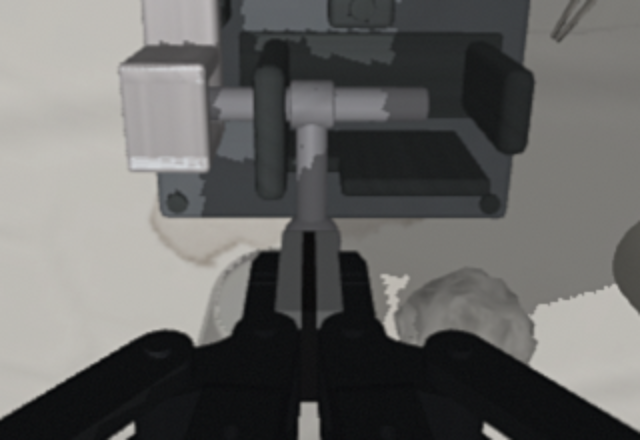

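The handle lies in the notch (shank at 313,170), the tip is at z 57.7 mm and the force rose at the stop. Next I retreat and check everything.

Request:
play_rows([
  [-20,0,0,0,0,0,1],
  [-35,0,0,0,0,0,1],
  [-35,0,0,0,0,0,1],
  [-35,0,0,0,0,0,1],
  [-15,0,-30,0,0,0,1],
  [0,0,-35,0,0,0,1],
  [0,0,-35,0,0,0,1],
  [0,0,0,0,0,0,1],
  [0,0,0,0,0,0,1],
])

```text
clock: 17.42
eef_pos: [0.4625, 0.3765, 0.1959]
tool_rot: [-0.113, 0.699, 0.112, 0.697]
ft_force: [0.6, -1.1, -0.8]
grip_width: 0.0004
```

```bash
python3 b.py
python3 - <<'E'
from h import *
p=camera('wrist');P,u,v=cloud(p);th=np.deg2rad(18.2)
cv2.imwrite('pics/w8.png',p['frame'][:,:,::-1])
m=(np.hypot(*(P[:,:2]-[.441,.4175]).T)<.02)&(P[:,2]>.08)&(P[:,2]<.1)
c,r=cv2.minEnclosingCircle(P[m][:,:2].astype(np.float32));print('knob',m.sum(),np.round(c,4),r,np.percentile(P[m][:,2],[50,95]))
m=(np.hypot(*(P[:,:2]-[.558,.408]).T)<.012)&(P[:,2]>.03)&(P[:,2]<.1)
print('ball',m.sum(),P[m].mean(0),np.percentile(P[m][:,2],97))
for t in ['beaker','foil_ball','small_bottle','tweezers']: print(t,[(np.round(d['centre'],4).tolist(),round(d['confidence'],2)) for d in pinpoint(t,p)[:1]])
E
```

```text
bolt_ball [0.4143 0.3934 0.0542] 0.7 -0.0065 -0.0249
bolt_ball [0.5554 0.4089 0.0487] 0.6 0.0228 0.114
bolt_ball [0.5619 0.41   0.0488] 0.42 0.0238 0.1205
tcp 0.024162263905231476 0.019628783838557047 0.1961064360708909 [-0.1  0.2  0.7]
knob 696 [0.4413 0.4178] 0.012910308316349983 [0.08657089 0.08778688]<stdin>:7: RuntimeWarning: Mean of empty slice.
  ret = um.true_divide(
Traceback (most recent call last):
IndexError: index -1 is out of bounds for axis 0 with size 0
```

View pics/w8.png

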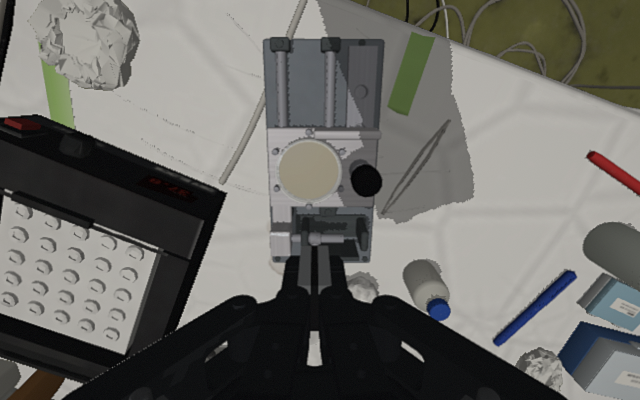

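Top and side views both put the ball at z 49 mm, uy about 117 mm, ux 23 mm, so the handle is down and the bolt thrown. The knob is seated and the arm is clear.

Run:
```python
from workcell import *
print(job_done())
```

```text
the job is handed in; nothing more can be done
None
```

I carried out the whole task and handed the job in at about 17.7 s on the clock (limit 58 s). No verdict was reported.

**What I did**
- I pinched the knob, lifted the plunger about 11 mm, dragged the carriage to the last hole and lowered the plunger in.
- I pinched the bolt's ball and threw the bolt to its stop.
- I pushed the handle over and pressed it down to its stop in the notch, then backed away.

**Last checks**
- **Carriage and plunger:** the carriage travelled 72.2 mm. The knob top is at z 86.6 mm, against 86.2 mm at the start, so the plunger is fully down. The knob is about 1 mm from the detected last hole.
- **Bolt and handle:** top and side views both put the ball at z 49 mm, about 36 mm to the rod's +y side. Its position matches full throw (unit x about 23 mm) and the handle all the way down.
- **Robot:** it is clear of everything, with wrist force near zero.

**What failed or disagreed**
- The ball slipped out of the pinch at about 0.3 rad, so I finished the turn by pushing with shut fingers.
- In the final check the wrist view's ball detection was wrong, because the fingers hid the ball.
- That script then stopped before re-measuring the bystanders. In the last picture the tweezers and small bottle look undisturbed. The foil ball shows only in part and the beaker is hidden behind the gripper.

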